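Start the tea maker: lid, power rocker, green-tea key

ROBOT

A 6-joint arm with a two-finger parallel gripper is mounted at the origin on a cart in front of the work surface, level with it; the furniture and walls round the work are solid. World frame = base frame: x ahead of the robot, y to its left, z up, the work surface at z = 0. Lengths are in m, angles in rad, forces in N, time in s.
With the tool pointing down it reaches from about 0.3 to 0.775 m from the base axis. Payload 14.6 kg.
Tool frame: the origin (TCP) lies midway between the tips of the shut fingers; the grasp point (between the pads) lies 19 mm behind it; z points along the fingers, y is the line along which they close (so a half turn about z gives the same grasp; the last joint's range is limited). The gripper opens to 94 mm and grips with 3 to 60 N. Pads are 16 mm wide; open, the fingers measure 119 mm over their backs; the gripper's body (75 mm by 177 mm) begins 78 mm behind the grasp point.
Start: joints at [1.227, 0.3, 1.521, -0, 1.321, -0.067], TCP at [0.15, 0.529, 0.166] pointing down, gripper open.
Joint ranges: [-3.03, 3.03], [-0.79, 2.21], [0.23, 2.52], [-1.04, 4.18], [0, 3.07], [-2.55, 2.55]. Speed limits (rad/s): [2.22, 2.22, 2.57, 3.14, 3.14, 3.14].

INTERFACE

Orientations are given as [roll, pitch, yaw] about the fixed x, y, z axes, in that order (R = Rz(yaw) Ry(pitch) Rx(roll)).
In Python, from station import * gives the robot as it stands.
- The arm moves only by the tool send_rows, never from a script. Its argument "targets" is a list of rows, each an object of numbers: "x", "y", "z": the shift along the world's x, y, z in units of 0.2 m (1.0 is 0.2 m); "spin": the turn about the world's z in units of pi/2 rad (1.0 is pi/2 rad); "claw": the finger opening in mm, from 0 to 94. A call has 1 to 20 rows; each row shifts and turns the commanded pose from where the row before left it; what a row does not reach is not made up. A row lasts 1/10 s, in which the tool goes at most 50 mm and 8.59 degrees, less where a joint would pass 70% of its speed; a pose out of reach is approached as far as the arm can. A call with a number of a shift or a turn outside -1 to 1 is refused whole. A call with a gripper value outside its range is refused whole. The fingers move at their own pace and stop on an object; "force" is the grip in N (left out, the last holds). Time passes only in rows, so rows that do not move let the fingers close. It gives the time, the measured TCP pose, the force, the opening and the grip force at its end, in the units of the state.
- get_obs(): the state, without advancing time (a new reading comes with each control period).
- camera(name): name is "scene" or "top" or "wrist"; returns the picture (400x640x3 uint8, blue, green, red); there is no depth.
- camera_model(name): a dict with "fovy" (degrees; the focal length in pixels is half the picture's height over the tangent of half this angle, whatever the lens; pixels are square), "cx", "cy" (the principal point, pixels), "dist" ([k1, k2, p1, p2, k3] as OpenCV has them; the pictures are not rectified), "T" (4x4, takes a point from camera to world coordinates). Camera axes: x right, y down, z forward; pixel columns grow to the right and rows downward; lengths in m; the calibration is good to about 2 mm. A picture is of the moment at which its call begins: read the wrist's pose just before it. camera_model takes no time and is no camera call; for the wrist camera it gives the pose at the moment of the call.
- hand_in(): hands the job in; it is judged then, once.
The state is a dict: "time_s": time; "qpos": joint angles; "joint_vel": joint speeds; "tau": joint torques, N m; "ee_pos": TCP position; "eef_rot": TCP orientation; "force": force on the tool from outside, world axes, zero at the start; "moment": the same for the moment, N m; "grip_width": finger opening in m; "grip_force": force on a finger pad.
Only numpy, scipy, OpenCV 4.12 (cv2) and the standard library are available. Lean on these libraries where they do the work, as an engineer would, in place of code of your own. Each camera call takes 0.05 s, during which the arm holds its last target. There are 200 camera calls.

TASK

Start the kettle for green tea, by touch of the fingertips alone and without lifting anything: push its open lid over until it is fully shut, then tip the white power rocker on the base fully on by pressing its raised end with the red bar, and then press the round key with the green centre down and let it spring back, each with a light touch. Keep to this order, since it must not be switched on with the lid open and the keys work only with the power on. Leave the blue and red keys alone, the kettle on its base where it stands, and everything else undisturbed.

Things in the scene. Friction and masses are not known exactly. Their poses are not given: they have to be found in the camera images.
- tea_base: Fixed black base, 190 (x) by 320 mm (y); origin under its middle; x points away from the robot and 20 to 40 degrees to its right, z up. Deck 18 mm high, with the kettle on its +y half (far left). Along its -y side a raised console, 172 x 62 mm, silver fascia 27 mm above the worktop; on it in a line along x, near to far: a white rocker, then three white keys, 40 mm apart, with blue, green and red centres.
- kettle: Loose steel kettle, about 1 kg, black handle and lid, standing on the base; body 150 mm across, 197 mm tall with the lid shut. Origin under it, 23 mm from the middle of its body towards the handle; z up. The handle sticks out to the kettle's -y (left and towards the robot), up to 100 mm from the origin and 191 mm above the kettle's foot.
- kettle_lid (a joint): Hinge of the kettle's lid, rad: 0 shut, 1.2 to 1.35 at the start (nearly upright, leaning a little away from the handle). It stays where it is left above about 1.05 rad; pushed over to below about 0.7 rad it sinks shut by itself within a few seconds, and may be helped down with a light push.
- kettle_hinge (a point): Middle of the lid's hinge axis (along the kettle's x), 180 mm above the kettle's foot; axes as the kettle's. The lid is a black disc 94 mm across, 14 mm thick, its free edge 93 mm from the hinge. Open, its outside faces the handle (kettle's -y); it closes by swinging over to the kettle's +y. Shut, its top is 12 mm above this point. The top of the handle is 11 mm above it, to -y.
- rocker (a joint): Power rocker, rad: 0 off (as at the start), 0.36 tipped fully on; it stays where it is left. Tipping it takes 1 to 2 N at its end.
- rocker_on_end (a point): Spot to press: top of the rocker's on end, 18 mm from its pivot. The rocker is white, 44 mm long (along the base's x), 22 mm wide. Its on end, nearest the robot, bears a red bar, stands up while off and sinks about 6 mm when tipped on; the other end bears a black ring. Axes as the base's, turning with the rocker.
- key_blue (a joint): Travel of the blue-centred key, m: 0 up, 0.004 fully down; springs back when let go. Fully down takes 3.5 N. All three keys are alike.
- key_green (a joint): Travel of the green-centred key, m: 0 up, 0.004 fully down; springs back when let go.
- key_red (a joint): Travel of the red-centred key, m: 0 up, 0.004 fully down; springs back when let go.
- key_blue_top (a point): Middle of the top of the blue-centred key: white, round, 22 mm across, 34 mm above the worktop.
- key_green_top (a point): Middle of the top of the green-centred key, the middle one of the three: white, round, 22 mm across, 34 mm above the worktop, 7 mm above the fascia.
- key_red_top (a point): Middle of the top of the red-centred key: white, round, 22 mm across, 34 mm above the worktop.
- mug: Bystander, loose: tall white mug with red flowers standing upside down, 69 x 92 x 118 mm; origin under its centre.
- biscuit_box: Bystander, loose: small clear box of wrapped biscuits, 76 x 69 x 43 mm; origin under its centre.
- egg_timer: Bystander, loose: round red and white kitchen timer, 61 mm across, 52 mm tall; origin under its centre.
- creamer_a: Bystander, loose: milk portion pot, 39 mm across, 21 mm tall; origin under its centre.
- creamer_b: Bystander, loose: second milk portion pot, 39 mm across, 21 mm tall; origin under its centre.
- sachet_coffee: Bystander, loose: brown and cream paper sachet lying flat, 40 x 66 x 9 mm; origin under its centre.
- sachet_sugar: Bystander, loose: white and red paper sachet lying flat, 34 x 62 x 9 mm; origin under its centre.

How it is judged:
On the way, in this order (a step that is already met when the one before it is completed fails the run):
1. the kettle's lid is shut (value of joint kettle_lid below 0.07 rad), for 0.2 s.
2. the power rocker is tipped on (value of joint rocker above 0.26 rad), for 0.2 s.
3. the green key is pressed down (value of joint key_green above 0.0025 m), for 0.05 s.
At the end, for the whole second after the job is handed in: The lid is shut (within 0.07 rad), the rocker is on (over 0.26 of 0.36 rad), all keys are up, and the kettle rests on the base within 15 mm of where it stood (value of joint kettle_lid below 0.07 rad and value of joint rocker above 0.26 rad and value of joint each of key_green, key_blue, key_red below 0.0012 m and distance of kettle from where it was at the start of the episode below 0.015 m and linear speed of kettle below 0.01 m/s); the robot touches nothing.
It fails at once if the rocker is switched on while the lid is open, or the green key is pressed while the power is off ((value of joint rocker above 0.2 rad and value of joint kettle_lid above 0.12 rad) or (value of joint key_green above 0.002 m and value of joint rocker below 0.2 rad)).
It fails at once if the blue or the red key is pressed (value of joint any of key_blue, key_red above 0.002 m).
It fails at once if the kettle is lifted, tipped or shoved by over 15 mm (distance of kettle from where it was at the start of the episode above 0.015 m or angle between kettle's own z axis and vertical above 0.12 rad).
It fails at once if the fingers press harder than a light touch (over 35 N) (contact force between the fingers and tea_base above 35 N or contact force between the fingers and kettle above 35 N).
It fails at once if a bystander is moved by over 20 mm (distance of any of mug, biscuit_box, egg_timer, creamer_a, creamer_b, sachet_coffee, sachet_sugar from where it was at the start of the episode above 0.02 m).
It also fails if it takes over 48 s, if anything falls off the work surface, if the arm or the gripper's body presses on something with over 40 N, if the wrist force passes 120 N, or if a joint passes its speed limit or range.

## Working session

There is one attempt and no reset: what is moved stays moved. The work goes in short steps, Python scripts to look and compute and a tool call to move; the robot and the scene stay as the last step left them, time stands still between calls to the robot, and variables do not carry over. Pictures are saved under pics/ and viewed, at most 10 in all, crops included, and the job is handed in when it is done.

Besides the shell and the picture viewer there is one more tool, called after "Call:" as name(argument=value, ...), one argument or row to a line, values as JSON. send_rows: Moves the arm, as the interface text tells. Its arguments: {"type":"object","properties":{"targets":{"type":"array"},"force":{"type":"number"}},"required":["targets"]}

```bash
mkdir -p pics
python3 - <<'E'
from station import *
import cv2
for n in("scene","top"):
    cv2.imwrite(f"pics/{n}0.png",camera(n)); m=camera_model(n); print(n,m)
o=get_obs();print(o)
E
```

```text
scene {'fovy': 44.63981513040282, 'cx': 321.02523672698936, 'cy': 197.82860538092, 'dist': array([-0.14926867,  0.        ,  0.        ,  0.        ,  0.        ]), 'T': array([[ 5.81249078e-01, -7.08989886e-01,  3.99353042e-01,
         1.87041181e-01],
       [-8.13725435e-01, -5.06041412e-01,  2.85959798e-01,
        -3.57737452e-01],
       [-6.53427309e-04, -4.91177596e-01, -8.71059207e-01,
         1.06419670e+00],
       [ 0.00000000e+00,  0.00000000e+00,  0.00000000e+00,
         1.00000000e+00]])}
top {'fovy': 51.27314390477814, 'cx': 315.8574600441799, 'cy': 200.25560029371732, 'dist': array([0.0076178, 0.       , 0.       , 0.       , 0.       ]), 'T': array([[ 0.02457863, -0.99605804,  0.08523071,  0.53105057],
       [-0.99955914, -0.0259062 , -0.01450506, -0.04227268],
       [ 0.01665589, -0.08483662, -0.99625565,  1.09761054],
       [ 0.        ,  0.        ,  0.        ,  1.        ]])}
{'time_s': 0.1, 'qpos': array([ 1.22739381e+00,  3.00400675e-01,  1.52155504e+00, -1.54338332e-05,
        1.32068559e+00, -6.65850753e-02]), 'joint_vel': array([-0.00019582,  0.00011805, -0.00319183,  0.00016548, -0.0017439 ,
       -0.0003689 ]), 'tau': array([ 2.17876482e-04, -5.32649946e+01, -3.53277898e+01,  7.08684535e-02,
        2.35891604e-02, -3.04043715e-05]), 'ee_pos': array([0.15021461, 0.52878936, 0.165636  ]), 'eef_rot': array([-3.14054534e+00, -5.48560881e-05,  2.86477901e+00]), 'force': array([ 0.13413688, -0.28737711, -0.09672135]), 'moment': array([ 0.00263987, -0.02470054,  0.01712019]), 'grip_force': 0.0, 'grip_width': 0.09399708549862763}
```

View pics/scene0.png

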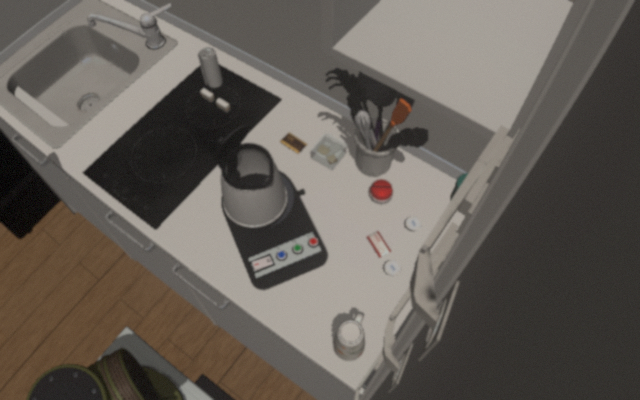

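View pics/top0.png

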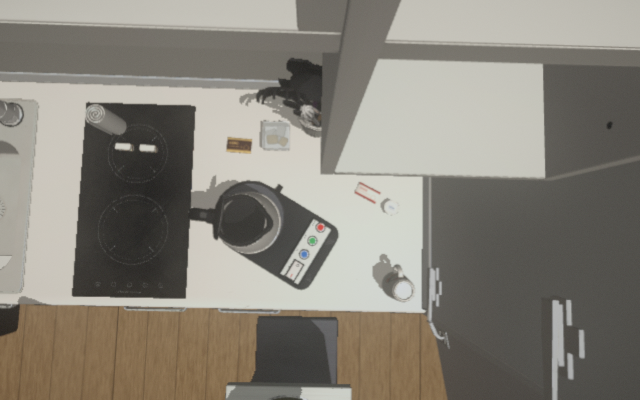

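The scene view shows the kettle at about (255,185) with its lid open, and the console keys at blue (281,255), green (297,249) and red (313,242). In the top view the keys are at (304,254), (312,241) and (321,227), and the rocker is at (294,270). I'll zoom in on both.

```bash
cat > h.py <<'E'
from station import *
import numpy as np, cv2
def K(m):
    f=200/np.tan(np.radians(m["fovy"]/2)); return np.array([[f,0,m["cx"]],[0,f,m["cy"]],[0,0,1.]])
def ray(m,p):
    u=cv2.undistortPoints(np.array([[p]],float),K(m),np.array(m["dist"],float))[0,0]
    T=m["T"]; return T[:3,3],T[:3,:3]@np.array([u[0],u[1],1])
def onz(m,p,z):
    o,d=ray(m,p); return o+d*(z-o[2])/d[2]
def proj(m,P):
    Ti=np.linalg.inv(m["T"]); return cv2.projectPoints(np.array(P,float).reshape(-1,3),cv2.Rodrigues(Ti[:3,:3])[0],Ti[:3,3],K(m),np.array(m["dist"],float))[0][:,0]
E
python3 - <<'E'
from h import *
t=cv2.imread("pics/top0.png");s=cv2.imread("pics/scene0.png")
a=cv2.resize(t[165:305,180:350],None,fx=3.5,fy=3.5,interpolation=3)
b=cv2.resize(s[120:300,200:340],None,fx=3.2,fy=3.2,interpolation=3)
cv2.imwrite("pics/tz.png",a);cv2.imwrite("pics/sz.png",b)
for n,ps in(("top",[(294,270),(304,254),(312,241),(321,227)]),("scene",[(262,262),(281,255),(297,249),(313,242)])):
    m=camera_model(n)
    for p in ps: print(n,onz(m,p,.034).round(4))
E
```

```text
top [ 0.4441 -0.007   0.034 ]
top [ 0.4847 -0.0311  0.034 ]
top [ 0.518  -0.0505  0.034 ]
top [ 0.554  -0.0725  0.034 ]
scene [ 0.4454 -0.0077  0.034 ]
scene [ 0.4843 -0.0323  0.034 ]
scene [ 0.5175 -0.053   0.034 ]
scene [ 0.5532 -0.0726  0.034 ]
```

View pics/tz.png

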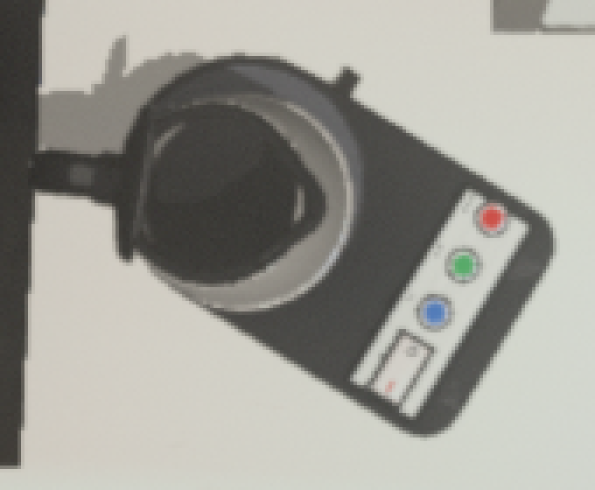

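View pics/sz.png

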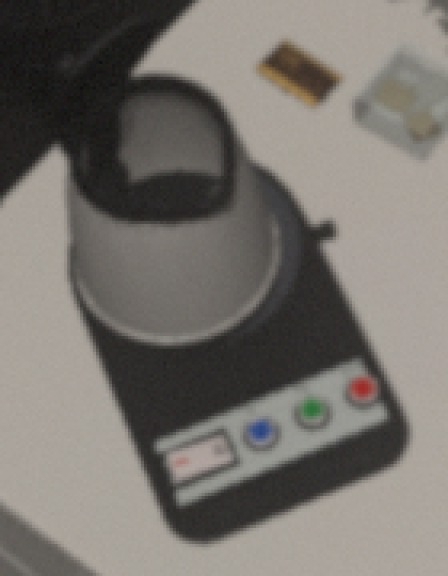

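Zoomed in, the lid is upright on the kettle's left side, at (145,95) to (125,260) in the top crop. The handle points left to (35,172) and the spout right to (320,205). I'll fit the kettle pose and overlay the model on both pictures.

Run:
```python
from h import *
from scipy.optimize import least_squares
mt,ms=camera_model("top"),camera_model("scene")
z2t=lambda p:(p[0]/3.5+180-.36,p[1]/3.5+165-.36)
z2s=lambda p:(p[0]/3.2+200-.36,p[1]/3.2+120-.36)
Pt=[onz(mt,z2t(p),.022)[:2] for p in[(190,303),(250,310),(300,287),(340,240),(355,190)]]
Ps=[onz(ms,z2s(p),.022)[:2] for p in[(90,300),(125,332),(170,342),(225,332),(262,300),(277,265)]]
for P in(Pt,Ps,Pt+Ps):
    P=np.array(P);r=least_squares(lambda c:np.hypot(*(P-c[:2]).T)-c[2],[.57,.1,.075]);r2=least_squares(lambda c:np.hypot(*(P-c).T)-.075,[.57,.1]);print(r.x,r2.x,r2.fun.round(4))
C=r2.x
tip=onz(mt,z2t((33,172)),.2)[:2]; sp=onz(mt,z2t((322,207)),.19)[:2]
print("tip",tip,"spout",sp,"len",np.linalg.norm(tip-C))
u=(C-tip)/np.linalg.norm(C-tip); print("u",u); 
u2=(sp-tip)/np.linalg.norm(sp-tip);print("u2",u2)
k=(u+u2);k/=np.linalg.norm(k);xk=np.array([k[1],-k[0]])
O=C-.023*k
H=lambda y,z,x=0:np.r_[O+k*y+xk*x,z]
hy=-.023;th=1.27;a=np.linspace(0,2*np.pi,40)
sets=[[np.r_[C+.075*np.array([np.cos(t),np.sin(t)]),.02] for t in a],
 [np.array([*(H(hy+(.046+.047*np.cos(t))*np.cos(th),.198+(.046+.047*np.cos(t))*np.sin(th),.047*np.sin(t)))]) for t in a],
 [H(-.1,.209),H(0,.209)],[H(hy,.198,-.04),H(hy,.198,.04)]]
cols=[(0,255,0),(0,0,255),(255,255,0),(255,0,255)]
out=[]
for n,m,r in(("top",mt,(165,180)),("scene",ms,(110,190))):
    im=cv2.resize(cv2.imread(f"pics/{n}0.png")[r[0]:r[0]+120,r[1]:r[1]+110],None,fx=3.6,fy=4*.9,interpolation=3)
    im=np.clip(im*1.6,0,255).astype(np.uint8)
    for S,c in zip(sets,cols):
        q=((proj(m,S)-[r[1],r[0]]+.36)*3.6).astype(int);cv2.polylines(im,[q.reshape(-1,1,2)],False,c,1)
    out.append(im)
cv2.imwrite("pics/ov.png",np.hstack(out));print("O",O,"hinge",H(hy,.198))
```

```text
[0.57351716 0.12204976 0.09096237] [0.55785252 0.11043488] [ 0.0052  0.0001 -0.0039 -0.0014  0.0062]
[0.56911055 0.11362941 0.07669926] [0.5676599  0.11198541] [ 0.0013  0.0001 -0.0014  0.0006  0.0003  0.0006]
[0.56847197 0.1163506  0.08115865] [0.56293103 0.11094361] [ 0.0095  0.0052  0.0005  0.0007  0.006  -0.0025 -0.0047 -0.0059 -0.0022
 -0.0002  0.0022]
tip [0.5716819  0.21567116] spout [0.55494222 0.03925113] len 0.10509252334982633
u [-0.08326827 -0.99652717]
u2 [-0.09446108 -0.99552856]
O [0.56497495 0.13385261] hinge [0.56701887 0.15676161 0.198     ]
```

View pics/ov.png

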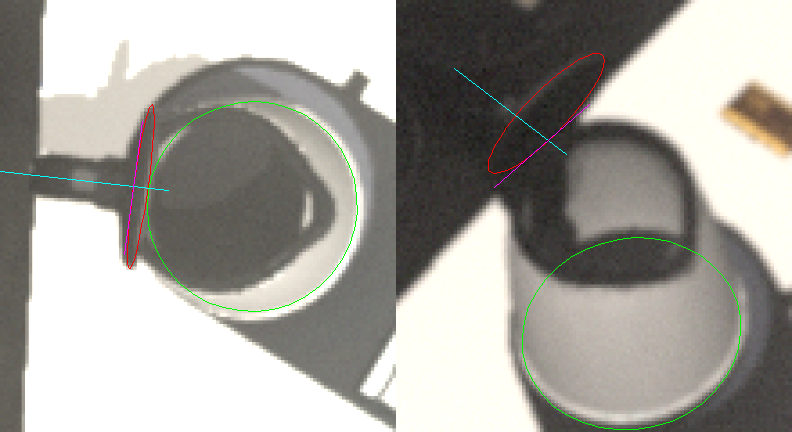

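Call:
send_rows(
  targets=[
    {"z": 0.16, "claw": 0},
    {"z": 0.16, "claw": 0},
    {"z": 0.16, "claw": 0},
    {"z": 0.16, "claw": 0},
    {"z": 0.18, "spin": -0.06, "claw": 0},
    {"x": 0.14, "y": -0.08, "spin": -0.06, "claw": 0},
    {"x": 0.14, "y": -0.08, "spin": -0.06, "claw": 0},
    {"x": 0.14, "y": -0.08, "spin": -0.06, "claw": 0},
    {"x": 0.14, "y": -0.08, "spin": -0.06, "claw": 0},
    {"x": 0.14, "y": -0.08, "spin": -0.06, "claw": 0},
    {"x": 0.14, "y": -0.08, "spin": -0.06, "claw": 0},
    {"x": 0.14, "y": -0.08, "spin": -0.06, "claw": 0},
    {"x": 0.14, "y": -0.08, "spin": -0.06, "claw": 0},
    {"x": 0.14, "y": -0.08, "spin": -0.06, "claw": 0},
    {"x": 0.14, "y": -0.08, "spin": -0.06, "claw": 0},
    {"x": 0.14, "y": -0.08, "spin": -0.06, "claw": 0},
    {"x": 0.14, "y": -0.08, "spin": -0.06, "claw": 0},
    {"x": 0.14, "y": -0.08, "spin": -0.06, "claw": 0},
    {"x": 0.14, "y": -0.08, "spin": -0.06, "claw": 0},
    {"x": 0.09, "y": -0.1, "spin": -0.04, "claw": 0},
  ],
)

```text
schema error: expected keys x, y, z, spin, claw
```

Run:
```python
from h import *
m=camera_model("wrist");im=camera("wrist")
out=np.clip(im*1.6,0,255).astype(np.uint8)
cv2.imwrite("pics/w1.png",out);np.save("w1.npy",m["T"]);print(m)
s=camera("scene");a=np.clip(cv2.resize(s[80:240,180:320],None,fx=3.6,fy=3.6,interpolation=3)*3.5,0,255).astype(np.uint8);cv2.imwrite("pics/s2.png",a)
```

```text
{'fovy': 66.36147560258065, 'cx': 319.48434378121084, 'cy': 199.57417837255807, 'dist': array([-0.00126505,  0.        ,  0.        ,  0.        ,  0.        ]), 'T': array([[ 0.27367103,  0.93532005,  0.22423328,  0.08620135],
       [ 0.9618217 , -0.26569744, -0.06560398,  0.54776016],
       [-0.00178251,  0.23362635, -0.97232482,  0.38540866],
       [ 0.        ,  0.        ,  0.        ,  1.        ]])}
```

View pics/w1.png

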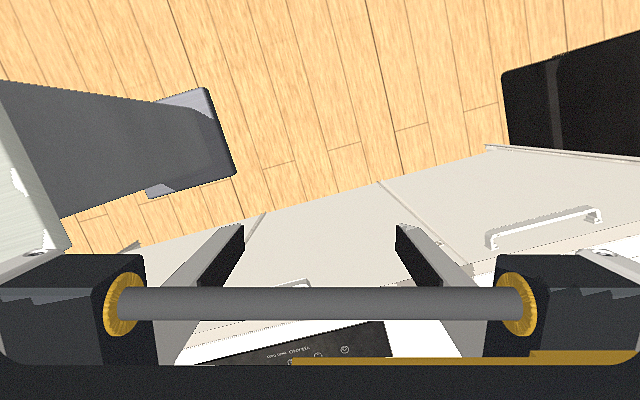

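View pics/s2.png

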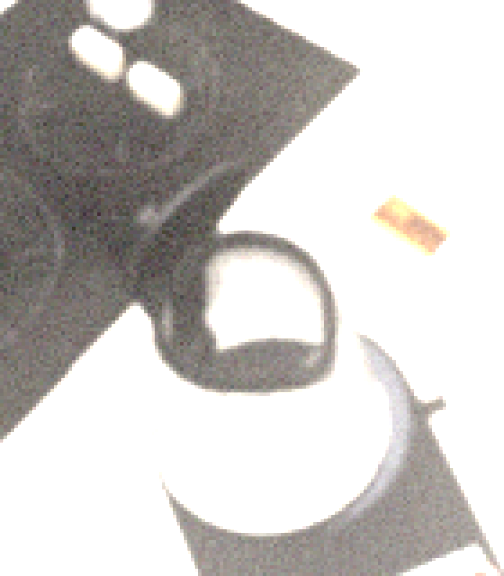

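The move was refused because every row needs all the keys. The enhanced scene shows the lid's top arc at (150,240)–(235,165), which agrees with my overlay. Resending.

Call:
send_rows(
  targets=[
    {"x": 0, "y": 0, "z": 0.16, "spin": 0, "claw": 0},
    {"x": 0, "y": 0, "z": 0.16, "spin": 0, "claw": 0},
    {"x": 0, "y": 0, "z": 0.16, "spin": 0, "claw": 0},
    {"x": 0, "y": 0, "z": 0.16, "spin": 0, "claw": 0},
    {"x": 0, "y": 0, "z": 0.18, "spin": -0.06, "claw": 0},
    {"x": 0.14, "y": -0.08, "z": 0, "spin": -0.06, "claw": 0},
    {"x": 0.14, "y": -0.08, "z": 0, "spin": -0.06, "claw": 0},
    {"x": 0.14, "y": -0.08, "z": 0, "spin": -0.06, "claw": 0},
    {"x": 0.14, "y": -0.08, "z": 0, "spin": -0.06, "claw": 0},
    {"x": 0.14, "y": -0.08, "z": 0, "spin": -0.06, "claw": 0},
    {"x": 0.14, "y": -0.08, "z": 0, "spin": -0.06, "claw": 0},
    {"x": 0.14, "y": -0.08, "z": 0, "spin": -0.06, "claw": 0},
    {"x": 0.14, "y": -0.08, "z": 0, "spin": -0.06, "claw": 0},
    {"x": 0.14, "y": -0.08, "z": 0, "spin": -0.06, "claw": 0},
    {"x": 0.14, "y": -0.08, "z": 0, "spin": -0.06, "claw": 0},
    {"x": 0.14, "y": -0.08, "z": 0, "spin": -0.06, "claw": 0},
    {"x": 0.14, "y": -0.08, "z": 0, "spin": -0.06, "claw": 0},
    {"x": 0.14, "y": -0.08, "z": 0, "spin": -0.06, "claw": 0},
    {"x": 0.14, "y": -0.08, "z": 0, "spin": -0.04, "claw": 0},
    {"x": 0.09, "y": -0.1, "z": 0, "spin": 0, "claw": 0},
  ],
)

```text
time_s: 2.2
ee_pos: [0.5617, 0.2842, 0.3292]
eef_rot: [-3.14, 0.001, 1.48]
force: [0.5, -0.8, -0.1]
grip_width: 0.0002
grip_force: 0.0
```

Run:
```python
from h import *
m=camera_model("wrist");im=camera("wrist");print(get_obs()["ee_pos"],get_obs()["eef_rot"])
m["T"]
k=np.array([-.089,-.996]);xk=np.array([k[1],-k[0]]);O=np.array([.565,.134])
H=lambda y,z,x=0:np.r_[O+k*y+xk*x,z]
hy=-.023;th=1.27;a=np.linspace(0,2*np.pi,40)
S=[H(hy+(.046+.047*np.cos(t))*np.cos(th),.198+(.046+.047*np.cos(t))*np.sin(th),.047*np.sin(t)) for t in a]
out=np.clip(im*1.6,0,255).astype(np.uint8)
cv2.polylines(out,[proj(m,S).astype(int).reshape(-1,1,2)],False,(0,0,255),1)
cv2.imwrite("pics/w2.png",out)
```

```text
[0.56339969 0.28127339 0.32885574] [-3.14051253e+00  1.56662492e-03  1.47908145e+00]
```

View pics/w2.png

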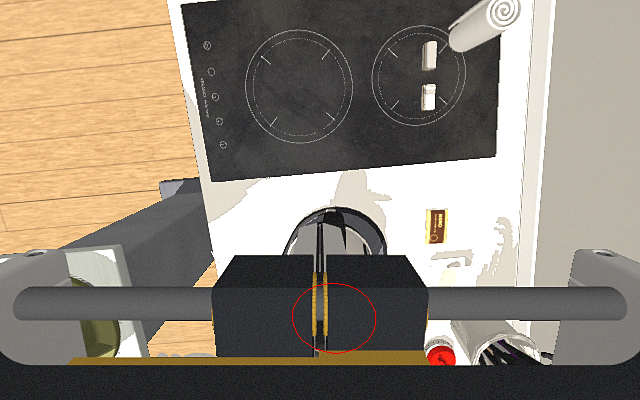

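The wrist view looks past the fingers toward the hob. The lid is hidden behind the gripper, and the kettle body's back edge at (335,210) fits the model. Next I'll lower to just behind the lid.

Call:
send_rows(
  targets=[
    {"x": 0.01, "y": -0.1, "z": -0.05, "spin": 0, "claw": 0},
    {"x": 0.01, "y": -0.1, "z": -0.1, "spin": 0, "claw": 0},
    {"x": 0.01, "y": -0.1, "z": -0.1, "spin": 0, "claw": 0},
    {"x": 0, "y": -0.08, "z": -0.09, "spin": 0, "claw": 0},
    {"x": 0, "y": 0, "z": 0, "spin": 0, "claw": 0},
    {"x": 0, "y": 0, "z": 0, "spin": 0, "claw": 0},
  ],
)

```text
time_s: 2.85
ee_pos: [0.5663, 0.2094, 0.2629]
eef_rot: [3.141, -0.0, 1.482]
force: [0.1, 0.3, 0.1]
grip_width: 0.0004
grip_force: 0.0
```

Call:
send_rows(
  targets=[
    {"x": 0, "y": -0.03, "z": 0, "spin": 0, "claw": 0},
    {"x": 0, "y": -0.03, "z": 0, "spin": 0, "claw": 0},
    {"x": 0, "y": -0.03, "z": 0, "spin": 0, "claw": 0},
    {"x": 0, "y": -0.03, "z": 0, "spin": 0, "claw": 0},
    {"x": 0, "y": -0.03, "z": 0, "spin": 0, "claw": 0},
    {"x": 0, "y": -0.03, "z": 0, "spin": 0, "claw": 0},
    {"x": 0, "y": -0.03, "z": 0, "spin": 0, "claw": 0},
    {"x": 0, "y": -0.03, "z": 0, "spin": 0, "claw": 0},
  ],
)

```text
time_s: 3.65
ee_pos: [0.5663, 0.1605, 0.2621]
eef_rot: [-3.142, 0.0, 1.482]
force: [0.8, 0.3, 0.0]
grip_width: 0.0002
grip_force: 0.0
```

Call:
send_rows(
  targets=[
    {"x": -0.002, "y": -0.025, "z": 0, "spin": 0, "claw": 0},
    {"x": -0.002, "y": -0.025, "z": 0, "spin": 0, "claw": 0},
    {"x": -0.002, "y": -0.025, "z": -0.005, "spin": 0, "claw": 0},
    {"x": -0.002, "y": -0.025, "z": -0.01, "spin": 0, "claw": 0},
    {"x": -0.002, "y": -0.025, "z": -0.01, "spin": 0, "claw": 0},
  ],
)

```text
time_s: 4.15
ee_pos: [0.5642, 0.1357, 0.2569]
eef_rot: [-3.142, 0.0, 1.483]
force: [-0.3, 0.2, -0.5]
grip_width: 0.0004
grip_force: 0.0
```

Call:
send_rows(
  targets=[
    {"x": -0.002, "y": -0.025, "z": -0.015, "spin": 0, "claw": 0},
    {"x": -0.002, "y": -0.025, "z": -0.015, "spin": 0, "claw": 0},
    {"x": -0.002, "y": -0.025, "z": -0.02, "spin": 0, "claw": 0},
    {"x": -0.002, "y": -0.025, "z": -0.02, "spin": 0, "claw": 0},
  ],
)

```text
time_s: 4.55
ee_pos: [0.5631, 0.1152, 0.2443]
eef_rot: [3.139, 0.0, 1.482]
force: [-2.3, -4.6, 16.1]
grip_width: 0.0004
grip_force: 7.7
```

Run:
```python
from h import *
o=get_obs();print(o["time_s"],o["ee_pos"],o["force"],o["moment"])
t=camera("top");s=camera("scene")
a=cv2.resize(t[150:310,170:310],None,fx=2.8,fy=2.8,interpolation=3);b=cv2.resize(s[80:240,180:320],None,fx=2.8,fy=2.8,interpolation=3)
cv2.imwrite("pics/c3.png",np.clip(np.hstack([a,b])*2.2,0,255).astype(np.uint8));print(get_obs()["force"])
```

```text
4.55 [0.56312959 0.11518132 0.24428723] [-2.25954671 -4.64879471 16.11495834] [-1.02441521  0.45629468  0.01610202]
[-0.62008104 -4.35822542  9.36211875]
```

View pics/c3.png

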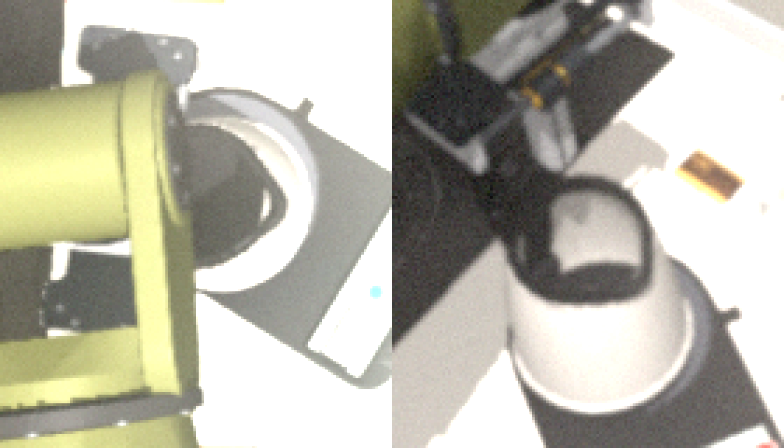

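The picture shows the fingertip at about (550,165) in the right half. The kettle mouth is still open, so the lid hasn't clearly swung over. I'll project the fingertip and the lid at a few angles into the view and compare.

Run:
```python
from h import *
ms=camera_model("scene")
c=lambda P:((proj(ms,P)-[180,80])*2.8+[392,0]).round(0).tolist()
o=get_obs();print(o["time_s"],o["ee_pos"],o["force"]);p=o["ee_pos"]
print("tip",c([p]), "finger+.03,.06",c([p+[0,0,.03],p+[0,0,.06]]))
k=np.array([-.089,-.996]);O=np.array([.565,.134]);xk=np.array([k[1],-k[0]])
for hy in(-.023,0.):
  h=np.r_[O+k*hy,.198]
  for th in(1.35,1.2,1.,.7,0):print(hy,th,c([h+np.r_[k*.093*np.cos(th),.093*np.sin(th)],h+np.r_[k*.046*np.cos(th)+xk*.047,.046*np.sin(th)],h+np.r_[k*.046*np.cos(th)-xk*.047,.046*np.sin(th)]]))
# rim of body at z .2
C=np.array([.567,.112]);print("rim r.05",c([np.r_[C+.05*np.array(d),.2] for d in((1,0),(-1,0),(0,1),(0,-1))]))
```

```text
4.65 [0.56307493 0.11474892 0.24412449] [-0.62008104 -4.35822542  9.36211875]
tip [[562.0, 190.0]] finger+.03,.06 [[557.0, 166.0], [550.0, 141.0]]
-0.023 1.35 [[533.0, 138.0], [487.0, 208.0], [577.0, 130.0]]
-0.023 1.2 [[546.0, 151.0], [494.0, 214.0], [584.0, 136.0]]
-0.023 1.0 [[564.0, 170.0], [502.0, 223.0], [592.0, 145.0]]
-0.023 0.7 [[588.0, 200.0], [514.0, 238.0], [603.0, 159.0]]
-0.023 0 [[618.0, 261.0], [530.0, 267.0], [617.0, 189.0]]
0.0 1.35 [[555.0, 155.0], [508.0, 225.0], [599.0, 146.0]]
0.0 1.2 [[569.0, 168.0], [515.0, 231.0], [605.0, 152.0]]
0.0 1.0 [[587.0, 187.0], [524.0, 240.0], [614.0, 161.0]]
0.0 0.7 [[611.0, 217.0], [535.0, 255.0], [625.0, 175.0]]
0.0 0 [[640.0, 278.0], [552.0, 284.0], [639.0, 205.0]]
rim r.05 [[618.0, 178.0], [534.0, 267.0], [528.0, 191.0], [627.0, 254.0]]
```

Call:
send_rows(
  targets=[
    {"x": 0, "y": 0, "z": 0.1, "spin": 0, "claw": 0},
    {"x": 0, "y": 0, "z": 0.2, "spin": 0, "claw": 0},
    {"x": 0, "y": 0.1, "z": 0.2, "spin": 0, "claw": 0},
    {"x": 0, "y": 0.2, "z": 0.1, "spin": 0, "claw": 0},
    {"x": 0, "y": 0.2, "z": 0, "spin": 0, "claw": 0},
    {"x": 0, "y": 0, "z": 0, "spin": 0, "claw": 0},
  ],
)

```text
time_s: 5.25
ee_pos: [0.5623, 0.2196, 0.3626]
eef_rot: [-3.141, -0.0, 1.486]
force: [0.2, -1.2, -0.5]
grip_width: 0.0007
grip_force: 0.0
```

Run:
```python
from h import *
s=camera("scene");o=get_obs();print(o["time_s"],o["ee_pos"],o["force"])
s0=cv2.imread("pics/scene0.png")
f=lambda i:np.clip(cv2.resize(i[90:240,190:310],None,fx=3.3,fy=3.3,interpolation=2)*3.,0,255).astype(np.uint8)
cv2.imwrite("pics/c4.png",np.hstack([f(s0),f(s)]))
```

```text
5.3 [0.56249959 0.21765392 0.36234411] [-0.26389882 -0.08547159 -0.01824038]
```

View pics/c4.png

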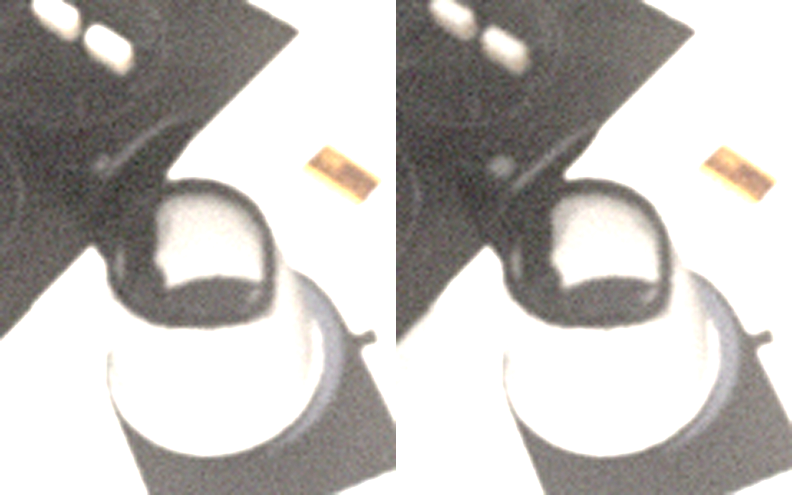

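Comparing before (left) and after (right), the lid's top edge moved only slightly, from (150,135) to (553,158). It's still about 1.1 rad open, so the finger mostly missed it or slipped off. I'll triangulate the lid's free edge from both cameras.

Run:
```python
from h import *
mt,ms=camera_model("top"),camera_model("scene")
def tri(ps,pt):
    o1,d1=ray(ms,ps);o2,d2=ray(mt,pt);A=np.c_[d1,-d2];t=np.linalg.lstsq(A,o2-o1,rcond=None)[0];a=o1+d1*t[0];b=o2+d2*t[1];return (a+b)/2,np.linalg.norm(a-b)
print("pre mid",tri((235.5,130.9),(219.6,215.5)))
c4=lambda p:(p[0]/3.3+190-.35,p[1]/3.3+90-.35)
for n,p in(("preA",(105,170)),("premid",(150,135)),("preB",(190,120)),("postA",(118,188)),("postmid",(157,158)),("postB",(196,128)),("handleblob",(100,162))):
  print(n,[onz(ms,c4(p),z).round(3).tolist() for z in(.209,.25,.285)])
# intensity row profiles in initial top view through lid
t=cv2.cvtColor(cv2.imread("pics/top0.png"),6)
for r in(200,206,214,222,230,236):print(r,t[r,205:245].tolist())
```

```text
pre mid (array([0.56801841, 0.12972269, 0.28533051]), np.float64(0.006168712819616265))
preA [[0.568, 0.182, 0.209], [0.55, 0.156, 0.25], [0.535, 0.134, 0.285]]
premid [[0.608, 0.176, 0.209], [0.587, 0.15, 0.25], [0.57, 0.129, 0.285]]
preB [[0.633, 0.162, 0.209], [0.611, 0.137, 0.25], [0.593, 0.116, 0.285]]
postA [[0.562, 0.165, 0.209], [0.544, 0.14, 0.25], [0.529, 0.118, 0.285]]
postmid [[0.596, 0.16, 0.209], [0.576, 0.135, 0.25], [0.559, 0.114, 0.285]]
postB [[0.63, 0.154, 0.209], [0.609, 0.13, 0.25], [0.591, 0.109, 0.285]]
handleblob [[0.571, 0.189, 0.209], [0.553, 0.163, 0.25], [0.537, 0.14, 0.285]]
200 [131, 132, 133, 132, 134, 133, 132, 133, 133, 134, 132, 131, 114, 82, 62, 58, 60, 60, 68, 63, 63, 66, 65, 65, 71, 74, 83, 78, 68, 64, 67, 66, 65, 65, 65, 68, 67, 65, 66, 66]
206 [133, 133, 133, 133, 133, 133, 133, 134, 132, 127, 92, 60, 53, 56, 57, 57, 62, 74, 75, 104, 115, 101, 77, 64, 64, 63, 63, 65, 64, 63, 64, 67, 66, 64, 62, 63, 65, 62, 65, 65]
214 [83, 75, 65, 60, 60, 60, 59, 60, 60, 59, 56, 56, 56, 57, 58, 66, 78, 72, 61, 60, 61, 63, 63, 61, 63, 62, 62, 65, 63, 62, 65, 63, 64, 62, 62, 66, 63, 63, 64, 64]
222 [174, 136, 96, 81, 70, 68, 62, 56, 55, 55, 57, 54, 58, 58, 73, 80, 69, 59, 56, 55, 58, 61, 61, 61, 63, 61, 61, 61, 59, 61, 62, 61, 58, 55, 59, 58, 57, 58, 57, 56]
230 [204, 204, 204, 204, 203, 204, 201, 164, 102, 59, 55, 60, 62, 77, 74, 69, 79, 70, 61, 59, 58, 59, 57, 59, 57, 59, 57, 58, 55, 58, 57, 57, 57, 59, 58, 57, 58, 57, 57, 57]
236 [204, 203, 203, 204, 204, 204, 203, 188, 134, 71, 58, 58, 68, 99, 87, 67, 66, 62, 61, 58, 60, 59, 58, 59, 59, 59, 58, 59, 60, 57, 59, 57, 58, 60, 58, 60, 59, 58, 57, 60]
```

The triangulated lid edge at (0.568, 0.130, 0.285) fits the model. The force direction, the finger images and the lack of any earlier contact all suggest the real fingertips are about 38 mm higher than the reported TCP, so the fingers slid over the lid's top edge. I'll retry about 38 mm lower and watch the force.

Call:
send_rows(
  targets=[
    {"x": 0.01, "y": 0, "z": -0.17, "spin": 0, "claw": 0},
    {"x": 0.01, "y": 0, "z": -0.17, "spin": 0, "claw": 0},
    {"x": 0.01, "y": 0, "z": -0.17, "spin": 0, "claw": 0},
    {"x": 0, "y": 0, "z": -0.1, "spin": 0, "claw": 0},
    {"x": 0, "y": 0, "z": -0.06, "spin": 0, "claw": 0},
    {"x": 0, "y": 0, "z": 0, "spin": 0, "claw": 0},
    {"x": 0, "y": -0.05, "z": 0, "spin": 0, "claw": 0},
    {"x": 0, "y": -0.05, "z": 0, "spin": 0, "claw": 0},
    {"x": 0, "y": -0.05, "z": 0, "spin": 0, "claw": 0},
    {"x": 0, "y": -0.04, "z": 0, "spin": 0, "claw": 0},
  ],
)

```text
time_s: 6.3
ee_pos: [0.5689, 0.1768, 0.2298]
eef_rot: [3.141, -0.0, 1.482]
force: [-0.4, 0.6, -0.1]
grip_width: 0.0005
grip_force: 0.0
```

Call:
send_rows(
  targets=[
    {"x": -0.002, "y": -0.025, "z": 0, "spin": 0, "claw": 0},
    {"x": -0.002, "y": -0.025, "z": 0, "spin": 0, "claw": 0},
    {"x": -0.002, "y": -0.025, "z": 0, "spin": 0, "claw": 0},
    {"x": -0.002, "y": -0.025, "z": 0, "spin": 0, "claw": 0},
  ],
)

```text
time_s: 6.7
ee_pos: [0.567, 0.1578, 0.2291]
eef_rot: [-3.141, 0.0, 1.483]
force: [0.2, -0.4, -1.0]
grip_width: 0.0003
grip_force: 0.0
```

Call:
send_rows(
  targets=[
    {"x": -0.002, "y": -0.025, "z": 0, "spin": 0, "claw": 0},
    {"x": -0.002, "y": -0.025, "z": 0, "spin": 0, "claw": 0},
    {"x": -0.002, "y": -0.025, "z": 0, "spin": 0, "claw": 0},
  ],
)

```text
time_s: 7.0
ee_pos: [0.5659, 0.1427, 0.2291]
eef_rot: [-3.142, -0.0, 1.483]
force: [-0.6, 0.4, -0.9]
grip_width: 0.0005
grip_force: 0.2
```

Call:
send_rows(
  targets=[
    {"x": -0.002, "y": -0.025, "z": 0, "spin": 0, "claw": 0},
    {"x": -0.002, "y": -0.025, "z": 0, "spin": 0, "claw": 0},
  ],
)

```text
time_s: 7.2
ee_pos: [0.5651, 0.1327, 0.2291]
eef_rot: [-3.142, -0.0, 1.483]
force: [0.2, 1.2, 0.2]
grip_width: 0.0005
grip_force: 0.2
```

Call:
send_rows(
  targets=[
    {"x": -0.002, "y": -0.025, "z": -0.01, "spin": 0, "claw": 0},
    {"x": -0.002, "y": -0.025, "z": -0.01, "spin": 0, "claw": 0},
  ],
)

```text
time_s: 7.4
ee_pos: [0.5643, 0.1227, 0.225]
eef_rot: [3.142, -0.0, 1.482]
force: [0.2, 1.1, -0.8]
grip_width: 0.0002
grip_force: 0.2
```

Call:
send_rows(
  targets=[
    {"x": -0.002, "y": -0.025, "z": -0.01, "spin": 0, "claw": 0},
    {"x": -0.002, "y": -0.025, "z": -0.01, "spin": 0, "claw": 0},
  ],
)

```text
time_s: 7.6
ee_pos: [0.5634, 0.1126, 0.2209]
eef_rot: [-3.141, 0.0, 1.482]
force: [0.1, 0.5, -0.5]
grip_width: 0.0007
grip_force: 0.1
```

Call:
send_rows(
  targets=[
    {"x": -0.002, "y": -0.025, "z": -0.015, "spin": 0, "claw": 0},
    {"x": -0.002, "y": -0.025, "z": -0.015, "spin": 0, "claw": 0},
  ],
)

```text
time_s: 7.8
ee_pos: [0.5627, 0.1026, 0.2149]
eef_rot: [3.142, 0.0, 1.482]
force: [0.4, 0.5, 0.1]
grip_width: 0.0004
grip_force: 0.1
```

Call:
send_rows(
  targets=[
    {"x": 0, "y": -0.015, "z": -0.015, "spin": 0, "claw": 0},
    {"x": 0, "y": -0.015, "z": -0.015, "spin": 0, "claw": 0},
  ],
)

```text
time_s: 8.0
ee_pos: [0.5627, 0.0968, 0.2089]
eef_rot: [-3.141, 0.0, 1.482]
force: [0.5, -0.0, 0.2]
grip_width: 0.0003
grip_force: 0.1
```

Run:
```python
from h import *
s=cv2.cvtColor(camera("scene"),6).astype(float);s0=cv2.cvtColor(cv2.imread("pics/scene0.png"),6).astype(float)
# bright patch of the mouth: c4 (160-260,195-275)
r=(slice(90+60,90+84,3),slice(190+46,190+80,3))
print(s0[r].astype(int));print(s[r].astype(int));print(get_obs()["ee_pos"],get_obs()["force"])
```

```text
[[ 29  39  56  60  62  63  62  50  41  40  79 150]
 [ 35  57  70  78  79  81  76  73  68  53  42  98]
 [ 31  67  75  80  83  84  82  84  78  71  49  50]
 [ 37  64  79  83  84  88  88  88  84  79  69  47]
 [ 35  68  81  88  89  90  89  90  87  85  78  55]
 [ 35  76  84  88  92  93  92  95  92  91  85  60]
 [ 48  87  89  89  95  95  97  96  94  91  91  63]
 [ 33  70  95  98  97  99 100 101 100  97  95  67]]
[[22 39 77 87 79 73 51 35 43 38 51 90]
 [23 24 43 77 82 52 36 45 57 51 39 82]
 [23 26 27 36 43 36 44 54 70 67 50 45]
 [24 30 29 31 38 44 54 69 69 71 66 47]
 [27 31 34 41 49 59 69 73 71 71 79 56]
 [32 36 47 58 69 73 74 76 71 74 82 61]
 [39 57 70 69 71 72 72 75 73 74 86 65]
 [31 55 74 72 74 72 75 75 75 79 98 70]]
[0.56253491 0.09644519 0.20833162] [-0.17494268 -0.07763863 -0.16090936]
```

The lid is swinging over. Now I'll follow it down gently.

Call:
send_rows(
  targets=[
    {"x": 0, "y": 0, "z": -0.015, "spin": 0, "claw": 0},
    {"x": 0, "y": 0, "z": -0.015, "spin": 0, "claw": 0},
    {"x": 0, "y": 0, "z": -0.015, "spin": 0, "claw": 0},
    {"x": 0, "y": 0, "z": -0.015, "spin": 0, "claw": 0},
  ],
)

```text
time_s: 8.45
ee_pos: [0.5627, 0.0972, 0.1969]
eef_rot: [-3.141, 0.0, 1.483]
force: [0.1, -0.1, 0.5]
grip_width: 0.0
grip_force: 0.1
```

Call:
send_rows(
  targets=[
    {"x": 0, "y": 0, "z": -0.01, "spin": 0, "claw": 0},
    {"x": 0, "y": 0, "z": -0.01, "spin": 0, "claw": 0},
    {"x": 0, "y": 0, "z": -0.01, "spin": 0, "claw": 0},
    {"x": 0, "y": 0, "z": 0, "spin": 0, "claw": 0},
  ],
)

```text
time_s: 8.85
ee_pos: [0.5626, 0.0971, 0.1908]
eef_rot: [-3.141, 0.0, 1.482]
force: [-0.0, 0.3, 0.7]
grip_width: 0.0006
grip_force: 0.0
```

Call:
send_rows(
  targets=[
    {"x": 0, "y": 0, "z": -0.01, "spin": 0, "claw": 0},
    {"x": 0, "y": 0, "z": -0.01, "spin": 0, "claw": 0},
    {"x": 0, "y": 0, "z": -0.01, "spin": 0, "claw": 0},
  ],
)

```text
time_s: 9.15
ee_pos: [0.5627, 0.097, 0.185]
eef_rot: [-3.142, 0.0, 1.483]
force: [-0.0, 1.1, 0.5]
grip_width: 0.0008
grip_force: 0.1
```

Call:
send_rows(
  targets=[
    {"x": 0, "y": 0, "z": -0.01, "spin": 0, "claw": 0},
    {"x": 0, "y": 0, "z": -0.01, "spin": 0, "claw": 0},
    {"x": 0, "y": 0, "z": -0.01, "spin": 0, "claw": 0},
    {"x": 0, "y": 0, "z": -0.01, "spin": 0, "claw": 0},
  ],
)

```text
time_s: 9.55
ee_pos: [0.5627, 0.0971, 0.177]
eef_rot: [3.142, -0.0, 1.483]
force: [-0.7, 0.5, -0.3]
grip_width: 0.0006
grip_force: 0.0
```

Call:
send_rows(
  targets=[
    {"x": 0, "y": 0, "z": -0.01, "spin": 0, "claw": 0},
    {"x": 0, "y": 0, "z": -0.005, "spin": 0, "claw": 0},
  ],
)

```text
time_s: 9.75
ee_pos: [0.5626, 0.0971, 0.1739]
eef_rot: [-3.141, 0.0, 1.482]
force: [-0.0, -0.3, -1.2]
grip_width: 0.0005
grip_force: 0.0
```

Call:
send_rows(
  targets=[
    {"x": 0, "y": 0, "z": -0.005, "spin": 0, "claw": 0},
    {"x": 0, "y": 0, "z": 0, "spin": 0, "claw": 0},
  ],
)

```text
time_s: 9.95
ee_pos: [0.5627, 0.0971, 0.173]
eef_rot: [-3.141, 0.0, 1.482]
force: [-0.2, 0.1, 0.1]
grip_width: 0.0008
grip_force: 0.0
```

Call:
send_rows(
  targets=[
    {"x": 0, "y": 0, "z": -0.005, "spin": 0, "claw": 0},
    {"x": 0, "y": 0, "z": -0.005, "spin": 0, "claw": 0},
    {"x": 0, "y": 0, "z": 0, "spin": 0, "claw": 0},
  ],
)

```text
time_s: 10.25
ee_pos: [0.5628, 0.0971, 0.1712]
eef_rot: [3.141, -0.0, 1.482]
force: [0.8, -0.3, 0.2]
grip_width: 0.0004
grip_force: 0.3
```

Call:
send_rows(
  targets=[
    {"x": 0, "y": 0, "z": -0.005, "spin": 0, "claw": 0},
    {"x": 0, "y": 0, "z": -0.005, "spin": 0, "claw": 0},
    {"x": 0, "y": 0, "z": 0, "spin": 0, "claw": 0},
  ],
)

```text
time_s: 10.55
ee_pos: [0.563, 0.0971, 0.1707]
eef_rot: [3.14, -0.0, 1.483]
force: [-4.7, -0.6, 13.1]
grip_width: 0.0007
grip_force: 6.2
```

Call:
send_rows(
  targets=[
    {"x": 0, "y": 0, "z": -0.005, "spin": 0, "claw": 0},
    {"x": 0, "y": 0, "z": -0.005, "spin": 0, "claw": 0},
    {"x": 0, "y": 0, "z": 0, "spin": 0, "claw": 0},
  ],
)

```text
time_s: 10.85
ee_pos: [0.5632, 0.0971, 0.1703]
eef_rot: [3.138, -0.001, 1.483]
force: [-10.4, -1.6, 25.8]
grip_width: 0.0001
grip_force: 12.7
```

The contact at reported z of about 0.171 is firm, so the lid is shut and the tip offset is 39 mm. I'll lift off, then work out the rocker and key targets.

Call:
send_rows(
  targets=[
    {"x": 0, "y": 0, "z": 0.05, "spin": 0, "claw": 0},
    {"x": 0, "y": 0, "z": 0.2, "spin": 0, "claw": 0},
    {"x": 0, "y": 0, "z": 0.2, "spin": 0, "claw": 0},
    {"x": 0, "y": -0.1, "z": 0, "spin": 0, "claw": 0},
    {"x": 0, "y": 0, "z": 0, "spin": 0, "claw": 0},
  ],
)

```text
time_s: 11.35
ee_pos: [0.563, 0.0758, 0.258]
eef_rot: [3.14, 0.0, 1.481]
force: [-0.2, -0.2, -1.1]
grip_width: 0.0002
grip_force: 0.0
```

Run:
```python
from h import *
mt,ms=camera_model("top"),camera_model("scene")
z2t=lambda p:(p[0]/3.5+180-.36,p[1]/3.5+165-.36)
z2s=lambda p:(p[0]/3.2+200-.36,p[1]/3.2+120-.36)
for n,a,b,z in(("bar",(390,385),(180,462),.036),("ring",(412,352),(221,450),.030),("blue",(435,313),(261,432),.034),("green",(463,266),(313,410),.034),("red",(491,218),(363,388),.034)):
    print(n,onz(mt,z2t(a),z),onz(ms,z2s(b),z))
o=get_obs();print(o["qpos"],o["ee_pos"],o["force"])
s=cv2.cvtColor(camera("scene"),6).astype(int);print(s[150:174:3,236:270:3])
```

```text
bar [ 4.32515004e-01 -1.01378732e-06  3.60000000e-02] [ 4.32952976e-01 -1.68209219e-04  3.60000000e-02]
ring [ 0.45593434 -0.01497696  0.03      ] [ 0.45872107 -0.01611185  0.03      ]
blue [ 0.48453236 -0.03091097  0.034     ] [ 0.485254   -0.03209122  0.034     ]
green [ 0.51885902 -0.0503038   0.034     ] [ 0.52060438 -0.05203569  0.034     ]
red [ 0.55412703 -0.06979972  0.034     ] [ 0.55553348 -0.07108181  0.034     ]
[ 6.95795071e-02  2.89431910e-01  1.32380803e+00 -2.83833038e-04
  1.52686596e+00  1.59096962e-01] [0.56298221 0.07583604 0.25797027] [-0.20098862 -0.2383285  -1.13939334]
[[22 23 24 27 29 31 30 32 34 36 54 87]
 [21 27 26 25 30 32 30 34 33 38 40 60]
 [25 25 28 27 32 31 32 36 37 39 41 44]
 [24 28 25 37 36 34 39 36 40 39 39 41]
 [25 30 29 34 33 34 35 37 34 38 39 49]
 [21 29 35 37 31 35 34 39 37 38 43 53]
 [30 31 31 36 33 36 37 37 41 39 58 55]
 [30 31 31 36 33 34 37 38 39 46 69 58]]
```

Call:
send_rows(
  targets=[
    {"x": -0.096, "y": -0.054, "z": 0, "spin": -0.04, "claw": 0},
    {"x": -0.096, "y": -0.054, "z": 0, "spin": -0.04, "claw": 0},
    {"x": -0.096, "y": -0.054, "z": 0, "spin": -0.04, "claw": 0},
    {"x": -0.096, "y": -0.054, "z": 0, "spin": -0.04, "claw": 0},
    {"x": -0.096, "y": -0.054, "z": 0, "spin": -0.04, "claw": 0},
    {"x": -0.096, "y": -0.054, "z": 0, "spin": -0.04, "claw": 0},
    {"x": -0.096, "y": -0.054, "z": 0, "spin": -0.03, "claw": 0},
    {"x": 0, "y": 0, "z": -0.15, "spin": 0, "claw": 0},
    {"x": 0, "y": 0, "z": -0.15, "spin": 0, "claw": 0},
    {"x": 0, "y": 0, "z": -0.15, "spin": 0, "claw": 0},
    {"x": 0, "y": 0, "z": -0.15, "spin": 0, "claw": 0},
    {"x": 0, "y": 0, "z": 0, "spin": 0, "claw": 0},
    {"x": 0, "y": 0, "z": 0, "spin": 0, "claw": 0},
  ],
)

```text
time_s: 12.7
ee_pos: [0.4283, 0.0018, 0.1375]
eef_rot: [-3.141, 0.0, 1.059]
force: [-0.2, -0.2, 0.6]
grip_width: 0.0004
grip_force: 0.0
```

Call:
send_rows(
  targets=[
    {"x": 0.005, "y": -0.008, "z": -0.15, "spin": 0, "claw": 0},
    {"x": 0, "y": 0, "z": -0.15, "spin": 0, "claw": 0},
    {"x": 0, "y": 0, "z": -0.15, "spin": 0, "claw": 0},
    {"x": 0, "y": 0, "z": -0.08, "spin": 0, "claw": 0},
    {"x": 0, "y": 0, "z": -0.05, "spin": 0, "claw": 0},
    {"x": 0, "y": 0, "z": 0, "spin": 0, "claw": 0},
  ],
)

```text
time_s: 13.3
ee_pos: [0.4296, -0.0001, 0.0214]
eef_rot: [-3.141, 0.0, 1.058]
force: [0.9, -1.0, 0.6]
grip_width: 0.0004
grip_force: 0.0
```

Call:
send_rows(
  targets=[
    {"x": 0, "y": 0, "z": -0.02, "spin": 0, "claw": 0},
    {"x": 0, "y": 0, "z": -0.02, "spin": 0, "claw": 0},
    {"x": 0, "y": 0, "z": -0.01, "spin": 0, "claw": 0},
    {"x": 0, "y": 0, "z": 0, "spin": 0, "claw": 0},
  ],
)

```text
time_s: 13.7
ee_pos: [0.4293, -0.0001, 0.0112]
eef_rot: [3.142, -0.0, 1.058]
force: [-0.1, -0.2, 0.6]
grip_width: 0.0006
grip_force: 0.0
```

Call:
send_rows(
  targets=[
    {"x": 0, "y": 0, "z": -0.01, "spin": 0, "claw": 0},
    {"x": 0, "y": 0, "z": -0.01, "spin": 0, "claw": 0},
    {"x": 0, "y": 0, "z": -0.01, "spin": 0, "claw": 0},
    {"x": 0, "y": 0, "z": -0.01, "spin": 0, "claw": 0},
    {"x": 0, "y": 0, "z": 0, "spin": 0, "claw": 0},
  ],
)

```text
time_s: 14.2
ee_pos: [0.4291, -0.0001, 0.0028]
eef_rot: [-3.141, 0.0, 1.058]
force: [0.4, -0.3, -0.2]
grip_width: 0.0004
grip_force: 0.0
```

Call:
send_rows(
  targets=[
    {"x": 0, "y": 0, "z": -0.01, "spin": 0, "claw": 0},
    {"x": 0, "y": 0, "z": -0.01, "spin": 0, "claw": 0},
    {"x": 0, "y": 0, "z": 0, "spin": 0, "claw": 0},
  ],
)

```text
time_s: 14.5
ee_pos: [0.4291, -0.0001, -0.0011]
eef_rot: [-3.141, 0.0, 1.058]
force: [-0.2, 0.7, -0.1]
grip_width: 0.0005
grip_force: 0.0
```

Call:
send_rows(
  targets=[
    {"x": 0, "y": 0, "z": -0.005, "spin": 0, "claw": 0},
    {"x": 0, "y": 0, "z": -0.005, "spin": 0, "claw": 0},
    {"x": 0, "y": 0, "z": 0, "spin": 0, "claw": 0},
  ],
)

```text
time_s: 14.8
ee_pos: [0.4293, -0.0001, -0.0029]
eef_rot: [-3.141, -0.0, 1.058]
force: [0.4, -1.3, 0.1]
grip_width: 0.0008
grip_force: 0.1
```

Call:
send_rows(
  targets=[
    {"x": 0, "y": 0, "z": -0.005, "spin": 0, "claw": 0},
    {"x": 0, "y": 0, "z": -0.005, "spin": 0, "claw": 0},
    {"x": 0, "y": 0, "z": 0, "spin": 0, "claw": 0},
  ],
)

```text
time_s: 15.1
ee_pos: [0.4293, -0.0001, -0.005]
eef_rot: [-3.142, 0.0, 1.058]
force: [0.2, -0.7, -0.1]
grip_width: 0.0005
grip_force: 0.0
```

Call:
send_rows(
  targets=[
    {"x": 0, "y": 0, "z": -0.005, "spin": 0, "claw": 0},
    {"x": 0, "y": 0, "z": -0.005, "spin": 0, "claw": 0},
    {"x": 0, "y": 0, "z": 0, "spin": 0, "claw": 0},
  ],
)

```text
time_s: 15.4
ee_pos: [0.4291, -0.0001, -0.007]
eef_rot: [-3.141, 0.0, 1.058]
force: [0.1, -0.9, 1.1]
grip_width: 0.0007
grip_force: 0.5
```

Call:
send_rows(
  targets=[
    {"x": 0, "y": 0, "z": -0.005, "spin": 0, "claw": 0},
    {"x": 0, "y": 0, "z": 0, "spin": 0, "claw": 0},
  ],
)

```text
time_s: 15.6
ee_pos: [0.4293, -0.0001, -0.0077]
eef_rot: [-3.141, 0.0, 1.058]
force: [-4.5, 1.2, 7.9]
grip_width: 0.0005
grip_force: 4.1
```

Call:
send_rows(
  targets=[
    {"x": 0, "y": 0, "z": -0.003, "spin": 0, "claw": 0},
    {"x": 0, "y": 0, "z": 0, "spin": 0, "claw": 0},
    {"x": 0, "y": 0, "z": 0, "spin": 0, "claw": 0},
  ],
)

```text
time_s: 15.9
ee_pos: [0.4293, -0.0001, -0.0079]
eef_rot: [-3.142, -0.0, 1.058]
force: [-6.9, 3.0, 15.0]
grip_width: 0.0004
grip_force: 8.2
```

Call:
send_rows(
  targets=[
    {"x": 0, "y": 0, "z": 0.05, "spin": 0, "claw": 0},
    {"x": 0, "y": 0, "z": 0.1, "spin": 0, "claw": 0},
    {"x": 0, "y": 0, "z": 0.1, "spin": 0, "claw": 0},
    {"x": 0, "y": 0, "z": 0.2, "spin": 0, "claw": 0},
    {"x": 0.05, "y": -0.1, "z": 0.2, "spin": 0, "claw": 0},
    {"x": 0.1, "y": -0.2, "z": 0, "spin": 0, "claw": 0},
    {"x": 0.1, "y": -0.2, "z": 0, "spin": 0, "claw": 0},
    {"x": 0.1, "y": -0.2, "z": 0, "spin": 0, "claw": 0},
    {"x": 0, "y": 0, "z": 0, "spin": 0, "claw": 0},
  ],
)

```text
time_s: 16.8
ee_pos: [0.5005, -0.144, 0.1215]
eef_rot: [3.141, 0.0, 1.055]
force: [-0.1, 0.3, -0.1]
grip_width: 0.0002
grip_force: 0.0
```

Run:
```python
from h import *
print(get_obs()["ee_pos"])
b=np.array([.4445,-.0075]);ux=np.array([.872,-.49]);uy=np.array([.49,.872])
for n in("top","scene"):
  m=camera_model(n);im=camera(n).astype(float);im0=cv2.imread(f"pics/{n}0.png").astype(float)
  P=[np.r_[b+ux*a+uy*c,.033] for c in(.006,-.006) for a in np.arange(-.03,.031,.004)]
  q=proj(m,P).astype(np.float32)
  for i in(im0,im):print(n,cv2.remap(i,q[:,:1],q[:,1:],1).reshape(2,-1,3).mean(2).round(0).astype(int).tolist())
```

```text
[ 0.50053102 -0.14397754  0.12145869]
top [[73, 88, 176, 205, 204, 205, 205, 205, 205, 205, 201, 200, 199, 143, 177, 203], [73, 82, 173, 207, 208, 207, 208, 207, 207, 207, 204, 196, 199, 149, 180, 204]]
top [[59, 70, 142, 167, 170, 173, 163, 168, 159, 161, 147, 152, 159, 124, 182, 210], [66, 81, 189, 213, 214, 214, 215, 216, 216, 216, 211, 210, 192, 143, 186, 211]]
scene [[45, 62, 116, 153, 155, 158, 161, 160, 160, 158, 154, 148, 143, 112, 118, 146], [45, 64, 118, 155, 164, 164, 165, 165, 165, 165, 161, 153, 146, 119, 119, 145]]
scene [[37, 54, 106, 118, 121, 126, 129, 134, 138, 148, 130, 134, 150, 113, 126, 160], [42, 71, 154, 190, 191, 191, 191, 192, 189, 191, 187, 184, 173, 116, 131, 162]]
```

Run:
```python
from h import *
b=np.array([.4445,-.0075]);ux=np.array([.872,-.49])
for n in("top","scene"):
  m=camera_model(n);im0=cv2.imread(f"pics/{n}0.png").astype(float);im=np.mean([camera(n).astype(float) for _ in range(3)],0)
  p=b-ux*.0145
  q=proj(m,[np.r_[p,.036],np.r_[p,.030]]);print(n,"pred shift",q[1]-q[0])
  u,v=q[0].round().astype(int)
  for i in(im0,im):
    w=i[v-7:v+8,u-8:u+9];r=np.clip(w[...,2]/(w[...,:2].mean(2)+5)-1.08,0,None)*(w[...,2]>60);Y,X=np.mgrid[-7:8,-8:9];print((X*r).sum()/r.sum(),(Y*r).sum()/r.sum(),r.sum())
  g=proj(m,[[.5195,-.051,.034]])[0].round().astype(int)
  for i in(im0,im):
    w=i[g[1]-6:g[1]+7,g[0]-6:g[0]+7];r=np.clip(w[...,1]/(w[...,[0,2]].mean(2)+5)-1.15,0,None);Y,X=np.mgrid[-6:7,-6:7];print(" green",(X*r).sum()/r.sum(),(Y*r).sum()/r.sum())
```

```text
top pred shift [ 0.10020401 -0.22206707]
-0.06317116729115033 -0.07723177462387824 0.4803793887918766
-0.5647126488920376 0.6895924306072622 0.6963564950029459
 green -0.08954478981009127 0.35042644519733035
 green -0.08320755400817316 0.3062611903245984
scene pred shift [0.31583175 0.97685597]
0.24783167075991394 -0.10075871038341015 1.711898507593663
-0.5876423503905049 1.1524368205840474 1.1383284070391195
 green 0.0717102040971937 -0.6542165972840257
 green nan nan<stdin>:12: RuntimeWarning: invalid value encountered in scalar divide
```

The red bar moved by +1.25 px in the scene view, against +0.98 px predicted for tipped on, so the rocker is on. Now the green key.

Call:
send_rows(
  targets=[
    {"x": 0.03, "y": 0.15, "z": 0, "spin": 0, "claw": 0},
    {"x": 0.03, "y": 0.15, "z": 0, "spin": 0, "claw": 0},
    {"x": 0.03, "y": 0.16, "z": 0, "spin": 0, "claw": 0},
    {"x": 0, "y": 0, "z": -0.15, "spin": 0, "claw": 0},
    {"x": 0, "y": 0, "z": -0.15, "spin": 0, "claw": 0},
    {"x": 0, "y": 0, "z": -0.15, "spin": 0, "claw": 0},
    {"x": 0, "y": 0, "z": -0.1, "spin": 0, "claw": 0},
    {"x": 0, "y": 0, "z": 0, "spin": 0, "claw": 0},
    {"x": 0, "y": 0, "z": 0, "spin": 0, "claw": 0},
  ],
)

```text
time_s: 18.1
ee_pos: [0.5175, -0.0479, 0.0123]
eef_rot: [3.141, -0.0, 1.059]
force: [0.2, -0.1, 0.7]
grip_width: 0.0003
grip_force: 0.0
```

Call:
send_rows(
  targets=[
    {"x": 0, "y": 0, "z": -0.02, "spin": 0, "claw": 0},
    {"x": 0, "y": 0, "z": -0.02, "spin": 0, "claw": 0},
    {"x": 0, "y": 0, "z": -0.01, "spin": 0, "claw": 0},
    {"x": 0, "y": 0, "z": 0, "spin": 0, "claw": 0},
  ],
)

```text
time_s: 18.5
ee_pos: [0.5173, -0.0482, 0.0015]
eef_rot: [-3.142, 0.0, 1.058]
force: [0.3, 0.6, 0.1]
grip_width: 0.0004
grip_force: 0.0
```

Call:
send_rows(
  targets=[
    {"x": 0.008, "y": -0.018, "z": 0, "spin": 0, "claw": 0},
    {"x": 0, "y": 0, "z": -0.01, "spin": 0, "claw": 0},
    {"x": 0, "y": 0, "z": -0.01, "spin": 0, "claw": 0},
    {"x": 0, "y": 0, "z": -0.01, "spin": 0, "claw": 0},
    {"x": 0, "y": 0, "z": 0, "spin": 0, "claw": 0},
  ],
)

```text
time_s: 19.0
ee_pos: [0.5187, -0.0517, -0.0048]
eef_rot: [-3.141, 0.0, 1.058]
force: [-0.2, -0.9, 0.0]
grip_width: 0.0005
grip_force: 0.0
```

Call:
send_rows(
  targets=[
    {"x": 0, "y": 0, "z": -0.005, "spin": 0, "claw": 0},
    {"x": 0, "y": 0, "z": -0.005, "spin": 0, "claw": 0},
    {"x": 0, "y": 0, "z": 0, "spin": 0, "claw": 0},
  ],
)

```text
time_s: 19.3
ee_pos: [0.5189, -0.0517, -0.0065]
eef_rot: [-3.142, -0.0, 1.058]
force: [-0.3, -0.2, 2.1]
grip_width: 0.0001
grip_force: 1.1
```

Call:
send_rows(
  targets=[
    {"x": 0, "y": 0, "z": -0.005, "spin": 0, "claw": 0},
    {"x": 0, "y": 0, "z": -0.005, "spin": 0, "claw": 0},
    {"x": 0, "y": 0, "z": 0, "spin": 0, "claw": 0},
  ],
)

```text
time_s: 19.6
ee_pos: [0.5189, -0.0517, -0.0085]
eef_rot: [3.142, -0.0, 1.058]
force: [-0.8, 0.3, 3.4]
grip_width: 0.0003
grip_force: 1.6
```

Call:
send_rows(
  targets=[
    {"x": 0, "y": 0, "z": -0.005, "spin": 0, "claw": 0},
    {"x": 0, "y": 0, "z": 0, "spin": 0, "claw": 0},
  ],
)

```text
time_s: 19.8
ee_pos: [0.5189, -0.0517, -0.0091]
eef_rot: [-3.142, 0.0, 1.058]
force: [-3.0, 0.8, 7.3]
grip_width: 0.0005
grip_force: 3.8
```

The key is fully down: the spring took about 3.4 N, then the force climbed to 7.3 N against the stop. I'll release and retreat.

Call:
send_rows(
  targets=[
    {"x": 0, "y": 0, "z": 0, "spin": 0, "claw": 0},
    {"x": 0, "y": 0, "z": 0.03, "spin": 0, "claw": 0},
    {"x": 0, "y": 0, "z": 0.1, "spin": 0, "claw": 0},
    {"x": 0, "y": 0, "z": 0.2, "spin": 0, "claw": 0},
    {"x": 0, "y": 0, "z": 0.2, "spin": 0, "claw": 0},
    {"x": 0, "y": -0.15, "z": 0.15, "spin": 0, "claw": 0},
    {"x": 0, "y": -0.15, "z": 0, "spin": 0, "claw": 0},
    {"x": 0, "y": 0, "z": 0, "spin": 0, "claw": 0},
    {"x": 0, "y": 0, "z": 0, "spin": 0, "claw": 0},
    {"x": 0, "y": 0, "z": 0, "spin": 0, "claw": 0},
  ],
)

```text
time_s: 20.8
ee_pos: [0.5187, -0.111, 0.1261]
eef_rot: [-3.141, 0.0, 1.059]
force: [0.7, -0.2, 0.5]
grip_width: 0.0005
grip_force: 0.0
```

Run:
```python
from h import *
s=cv2.cvtColor(camera("scene"),6).astype(int);print(s[150:174:6,236:270:5])
print(get_obs()["force"],hand_in())
```

```text
[[28 38 55 39 48 53 57]
 [54 60 59 51 43 46 55]
 [61 62 60 62 66 56 48]
 [64 66 66 64 67 67 49]]
the job is handed in; nothing more can be done
[-0.37127571 -0.42653302  0.44721396] None
```

I shut the lid, tipped the rocker on and pressed and released the green key, in that order, and handed the job in at about 21 s; hand-in returned no verdict, and the lid area looked brighter in my last picture than just after shutting (possibly the arm's shadow gone), which I did not check.

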